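Clamp a sample bottle with the knob under the stand

ROBOT

A 6-joint arm with a two-finger parallel gripper is mounted at the origin on a cart in front of the work surface, level with it; the furniture and walls round the work are solid. World frame = base frame: x ahead of the robot, y to its left, z up, the work surface at z = 0. Lengths are in m, angles in rad, forces in N, time in s.
With the tool pointing down it reaches from about 0.35 to 0.975 m from the base axis. Payload 4.9 kg.
Tool frame: the origin (TCP) lies at the very end of the fingers, on their centre line; the grasp point (between the pads) lies 19 mm behind it; z points along the fingers, x is the direction in which the jaws open and shut, and the axes are right-handed (so a half turn about z gives the same grasp; the last joint's range is limited). The gripper opens to 85 mm and grips with 20 to 120 N. Pads are 22 mm wide; open, the fingers measure 114 mm over their backs; the gripper's body (76 mm by 85 mm) begins 54 mm behind the grasp point. The pads swing forward as they close: fully open they stand 13 mm farther back than shut.
Start: joints at [-1.323, 0.053, 1.613, -0, 1.476, -0.119], TCP at [0.224, -0.583, 0.231] pointing down, gripper open.
Joint ranges: [-3.01, 3.01], [-1.01, 2.22], [0.06, 2.58], [-1.02, 4.17], [0.09, 2.62], [-3.14, 3.14]. Speed limits (rad/s): [2.57, 2.57, 3.14, 3.14, 3.14, 3.14].

INTERFACE

Orientations are given as a rotation vector (axis times angle).
In Python, from station import readout, viewer, ctrl, nets gives the robot as it stands. The module is installed in compiled form; this text tells all that it offers.
- The arm moves only by the tool step_arm, never from a script. Its argument "moves" is a list that holds one entry, the list of rows, each a list of 4 numbers: the shift along the world's x, y, z in cm, then the turn about the world's z in rad. In form: [[[dx, dy, dz, yaw], ...]]. A call has 1 to 10 rows; each row shifts and turns the commanded pose from where the row before left it; what a row does not reach is not made up. A row lasts 1/12 s, in which the tool goes at most 41.7 mm and 7.16 degrees, less where a joint would pass 70% of its speed; a pose out of reach is approached as far as the arm can. A call is refused whole if a number of a shift passes 4.17 or a number of a turn 0.125, either way. A call with a gripper value outside its range is refused whole. "grip" is the closure, from 0 (fully open) to 1 (shut), set as the call begins (left out, the last holds). The fingers move at their own pace and stop on an object; "squeeze" is the grip in N (left out, the last holds). Time passes only in rows, so rows that do not move let the fingers close. It gives the time, the measured TCP pose, the force and the opening at its end, in the units of the state.
- readout.get_obs(): the state, without advancing time (a new reading comes with each control period).
- viewer.get_image(name): name is "scene" or "top" or "wrist"; returns the picture (420x560x3 uint8, blue, green, red); there is no depth.
- viewer.calibration(name): a dict with "camera_matrix" (3x3 intrinsics, pixels), "R" (3x3) and "t" (3): a world point X has camera coordinates R X + t. Camera axes: x right, y down, z forward; pixel columns grow to the right and rows downward; lengths in m; the calibration is good to about 2 mm. The wrist camera is an equidistant fisheye: a pixel r from the principal point sees the ray r / f radians off the axis. A picture is of the moment at which its call begins: read the wrist's pose just before it. calibration takes no time and is no camera call; for the wrist camera it gives the pose at the moment of the call.
- ctrl.finish_job(): hands the job in, once; it reports no verdict.
Trained networks look in the newest picture that a camera, given by its name, has taken for a name from the list of things; names that differ only in an ending like _2 or _b are one class to them, and where a whole thing is asked for, a point or a joint stands for the part that bears it (a point fixed in the world has none). Each returns a list of dicts, best first, with "confidence" (0 to 1); they miss things now and then, are a little off and sometimes report something else, mostly with a low value. They report only what shows in the picture. A call takes as long as a camera call. They do not tell look-alikes from the thing itself.
- nets.masks_of(camera, thing): "region" (420x560 bool, what is visible of it) and "box" ([left, top, right, bottom] in pixels, round what is visible of it).
- nets.pinpoint(camera, thing): "at" ([column, row] in pixels: a listed point, or the origin of a listed thing).
The state is a dict: "t": time; "q": joint angles; "dq": joint speeds; "effort": joint torques, N m; "tool_pos": TCP position; "tool_rot": TCP orientation; "contact_force": force on the tool from outside, world axes, zero at the start; "wrist_torque": the same for the moment, N m; "opening": finger opening in m.
Only numpy, scipy, OpenCV 4.12 (cv2) and the standard library are available. Lean on these libraries where they do the work, as an engineer would, in place of code of your own. Each camera call takes 0.05 s, during which the arm holds its last target. There are 200 camera calls.

TASK

Stand the larger of the two small bottles that wait on the bench in front of the robot, left of the stand, upright on the stand's plate, on the loading spot between the eccentric disc and the V-shaped fence, and let go of it. Then turn the knob under the plate, by its lever arm, counter-clockwise as seen from above, until the disc has pushed the bottle fully home into the fence and holds it snugly. Stop by feel, gently: the bottle is glass and must not be overtightened; leave the other things on the bench alone.

Things in the scene. Friction and masses are not known exactly. Their poses are not given: they have to be found in the camera images.
- bottle_center (a point): Centre (half-way up, 39 mm above its base) of the bottle to be clamped: round white bottle with a screw cap, 36 mm diameter, 78 mm tall, about 0.1 kg; starts upright on the bench. z is up. Grasp it round its side at half height or a little higher.
- bottle: The same bottle; origin at the centre of its base.
- stand: Fixed aluminium stand: level plate, underside 110 and top 120 mm above the bench, on two side cheeks (x 15..95, y -61..-51 and 43..53 mm; feet from x = 7 mm). Origin on the bench straight below the knob axis; its x points from the front edge to the back, y left, z up. Plate: x -16 (front edge, near the robot) to 100 mm, y -66 to 58 mm. In front of the edge only the knob's arm sticks out.
- load_spot (a point): Point on the plate's top where the bottle's axis is to stand when put down (stand x 32, y -20 mm); there it clears disc and fence by 2 mm or more. Behind it is the fence: a white 90-degree V, 25 mm high, open to the front, slightly sprung (80 N/mm). Its setting differs each time: the axis of a bottle fully home in it is 3.5 to 9.5 mm behind this spot, same stand y.
- knob_axis (a point): Point on the vertical axis of the knob, below the plate, half-way up the lever arm (89 mm above the bench). The round hub is 32 mm across. Pushing square on the arm at push_point, the knob turns freely at 1 to 3 N, a bottle that still slides into the fence needs up to 5 N, snug is 5.8 to 6.8 N, above 7.5 N is too much.
- push_point (a point): Point in the lever arm 62 mm from the knob axis, 89 mm above the bench: a good place to push. The arm is a black bar 11 mm thick, 22 mm high (78 to 100 mm above the bench), reaching 78 mm from the axis, with a 13 mm round end. It sticks out in front of the plate all through the turn, so fingers hanging down in front of the edge can push it sideways.
- knob (a joint): Knob angle (rad), 0 to 1.9, grows counter-clockwise from above and closes the clamp. At 0 the arm points 135 deg from stand x towards y (front left), at 0.785 straight to the front. Starts at 0 to 0.2; bottle home at 0.8 to 1.35. Stays where left, or springs back a little. Free turning takes 0.06 to 0.2 N m; a sliding bottle up to 0.3; at 0.36 to 0.42 it is home and snug; above 0.46 overtightened.
- disc_center (a point): White eccentric disc on the knob's shaft above the plate, 28 mm diameter, 2 to 24 mm above the plate, its centre (this point) 16 mm off the axis and 13 mm above the plate; turns with the knob and pushes the bottle back into the fence. It overhangs the front edge by up to 6 mm.
- vial_center (a point): Centre (half-way up) of the other, smaller bottle, brown-cream body, 30 mm diameter, 57 mm tall; leave alone.
- vial: The smaller bottle; origin at the centre of its base.
- timer: Square white timer, 66 x 66 x 19 mm, flat on the bench, origin under its centre; leave alone.
- dish: Clear flat dish, 93 mm diameter, 15 mm high, on the bench, origin under its centre; leave alone.
Things that resemble listed ones, but are neither listed nor needed, are in the scene too. Leave any red look-alike of the bottle alone.

How it is judged:
On the way, in this order (a step that is already met when the one before it is completed fails the run):
1. the bottle stands upright on the plate between disc and fence, let go, the clamp not yet closed (horizontal distance between bottle_center and load_spot below 0.014 m and angle between bottle's own z axis and vertical below 0.1 rad and height (world z) of bottle between 0.116 and 0.124 m and contact force between the fingers and bottle below 0.1 N and contact force between knob and bottle below 2 N), for 0.2 s.
2. the disc presses the bottle into the fence (contact force between knob and bottle above 4 N), for 0.2 s.
At the end, for the whole second after the job is handed in: The bottle stands upright (within 0.06 rad) on the plate, home in the V of the fence (its axis within 3 mm of the V's middle line and 2 to 13 mm behind the loading spot), at rest and let go, held by the disc with more than 3 N and less than 22 N (contact force between knob and bottle between 3 and 22 N and y of bottle in the frame of stand between -0.023 and -0.017 m and x of bottle in the frame of stand between 0.034 and 0.045 m and angle between bottle's own z axis and vertical below 0.06 rad and height (world z) of bottle between 0.116 and 0.124 m and linear speed of bottle below 0.01 m/s); the robot touches nothing.
It fails at once if the disc presses the bottle with more than 24 N (overtightened) (contact force between knob and bottle above 24 N).
It fails at once if a bystander is moved more than 20 mm or the small bottle is knocked over (distance of any of vial, timer, dish from where it was at the start of the episode above 0.02 m or angle between vial's own z axis and vertical above 0.5 rad).
It also fails if it takes over 69 s, if anything falls off the work surface, if the arm or the gripper's body presses on something with over 40 N, if the wrist force passes 120 N, or if a joint passes its speed limit or range.

## Working session

There is one attempt and no reset: what is moved stays moved. The work goes in short steps, Python scripts to look and compute and a tool call to move; the robot and the scene stay as the last step left them, time stands still between calls to the robot, and variables do not carry over. Pictures are saved under pics/ and viewed, about 8 in all and at most 12, crops included, and the job is handed in when it is done.

Besides the shell and the picture viewer there is one more tool, called after "Request:" as a command line: name --argument value ..., lists and objects as JSON in quotes. step_arm: Moves the arm, as the interface text tells. Its arguments: {"type":"object","properties":{"moves":{"type":"array","items":{"type":"array","items":{"type":"array","items":{"type":"number"}}}},"grip":{"type":"number"},"squeeze":{"type":"number"}},"required":["moves"]}

```bash
mkdir -p pics
cat > h.py <<'E'
import numpy as np, cv2
from station import readout, viewer, ctrl, nets
def ray(cam,px):
    c=viewer.calibration(cam);K=np.array(c["camera_matrix"]);R=np.array(c["R"]);t=np.array(c["t"])
    x=(px[0]-K[0,2])/K[0,0];y=(px[1]-K[1,2])/K[1,1]
    if cam=="wrist":
        r=np.hypot(x,y);d=np.array([x/r*np.sin(r),y/r*np.sin(r),np.cos(r)]) if r>1e-9 else np.array([0,0,1.])
    else: d=np.array([x,y,1.])
    return -R.T@t, R.T@d
def at_z(cam,px,z):
    o,d=ray(cam,px);return o+d*(z-o[2])/d[2]
def tri(obs):
    A=0;b=0
    for o,d in obs:
        d=d/np.linalg.norm(d);P=np.eye(3)-np.outer(d,d);A=A+P;b=b+P@o
    return np.linalg.solve(A,b)
E
python3 - <<'E'
from h import *
a=viewer.get_image("scene");b=viewer.get_image("top")
cv2.imwrite("pics/s.png",a);cv2.imwrite("pics/t.png",b)
Z=dict(bottle_center=.039,bottle=0,stand=0,load_spot=.12,knob_axis=.089,push_point=.089,disc_center=.133,vial_center=.0285,timer=0,dish=0)
for n,z in Z.items():
    for c in("scene","top"):
        for r in nets.pinpoint(c,n)[:3]:
            print(n,c,np.round(r["at"],1),round(r["confidence"],2),np.round(at_z(c,r["at"],z),4))
print(readout.get_obs())
E
```

```text
bottle_center scene [182.2 311.3] 0.7 [0.4528 0.2421 0.039 ]
bottle_center scene [207. 289.] 0.54 [0.4717 0.1421 0.039 ]
bottle_center top [148.2 227.9] 0.8 [0.4664 0.1594 0.039 ]
bottle_center top [119.1 230.4] 0.74 [0.4597 0.2329 0.039 ]
bottle scene [188.7 320.9] 0.83 [0.4443 0.2321 0.    ]
bottle scene [209.  302.1] 0.74 [0.4599 0.1486 0.    ]
bottle top [152.2 232.3] 0.74 [0.4585 0.1587 0.    ]
bottle top [122.5 235.3] 0.55 [0.4503 0.2359 0.    ]
stand top [326.9 217.4] 0.95 [ 0.4999 -0.2953  0.    ]
load_spot top [341.6 201.7] 0.69 [ 0.524  -0.3193  0.12  ]
knob_axis top [329.4 215. ] 0.8 [ 0.4958 -0.2932  0.089 ]
disc_center top [339.3 213.8] 0.71 [ 0.4935 -0.312   0.133 ]
vial_center scene [236.5 277.1] 0.72 [0.4579 0.0448 0.0285]
vial_center top [196.7 229.3] 0.65 [0.4645 0.0383 0.0285]
timer scene [275.7 260.2] 0.49 [ 0.4523 -0.11    0.    ]
timer top [258.1 232.8] 0.65 [ 0.4588 -0.1168  0.    ]
timer top [199.5 231.9] 0.23 [0.4603 0.0355 0.    ]
dish scene [363.1 208.8] 0.73 [ 0.4269 -0.5165  0.    ]
dish top [416.  245.8] 0.59 [ 0.4276 -0.524   0.    ]
dish top [330.1 213.6] 0.45 [ 0.5099 -0.3037  0.    ]
{'t': 1.1, 'q': array([-1.32302970e+00,  5.27103815e-02,  1.61286734e+00, -3.59695076e-06,
        1.47602494e+00, -1.19027796e-01]), 'dq': array([ 1.43574045e-04, -6.84327545e-04, -7.35320466e-06, -1.69594421e-03,
       -1.13777048e-03,  5.53191301e-04]), 'effort': array([-1.28221487e-03, -3.93694425e+01, -3.70472145e+01, -3.52545658e-04,
        6.11078121e-04,  5.67443863e-06]), 'tool_pos': array([ 0.22412088, -0.58342094,  0.23131667]), 'tool_rot': array([-2.58931075e+00,  1.77905864e+00,  1.55250183e-05]), 'contact_force': array([ 0.87495995,  0.02457548, -0.07767161]), 'wrist_torque': array([-0.03192188, -0.0078482 , -0.06133136]), 'opening': 0.08515028673050666}
```

View pics/s.png

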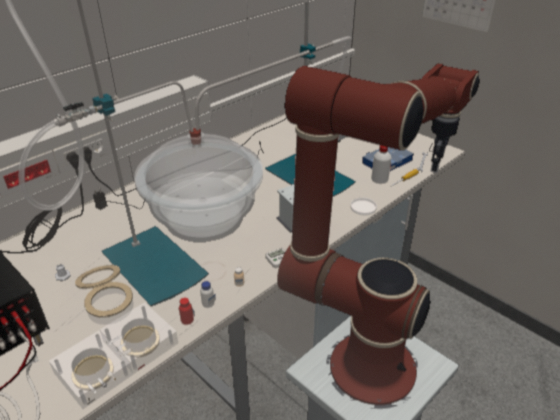

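View pics/t.png

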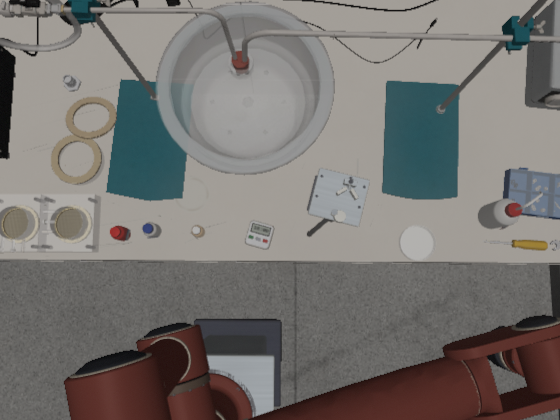

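In the scene view there are three candidates: a red bottle (185,310), a white bottle with a blue cap (207,292) and a cream vial (238,276). In the top view they are at (119,232), (150,230) and (197,231). The white one matches the description. The stand is at about (340,197) in the top view and turned slightly. Next I'll take a close crop of the bottle and one of the stand.

Run:
```python
from h import *
b=cv2.imread("pics/t.png")
A=cv2.resize(b[160:250,285:385],(600,540),interpolation=cv2.INTER_CUBIC)
B=cv2.resize(b[205:250,100:210],(600,245),interpolation=cv2.INTER_CUBIC)[:, :]
cv2.imwrite("pics/c1.png",cv2.copyMakeBorder(A,0,0,0,0,0))
s=cv2.imread("pics/s.png")
C=cv2.resize(s[255:335,160:270],(600,436),interpolation=cv2.INTER_CUBIC)
cv2.imwrite("pics/c2.png",C)
for c,n in (("top","stand"),("top","knob_axis"),("top","bottle"),("scene","bottle")):
    for r in nets.masks_of(c,n)[:3]:
        m=r["region"].astype(np.uint8);ct=max(cv2.findContours(m,0,2)[0],key=cv2.contourArea)
        print(c,n,round(r["confidence"],2),r["box"],m.sum(),cv2.minAreaRect(ct), cv2.boxPoints(cv2.minAreaRect(ct)).round(1).tolist())
```

```text
top stand 0.61 [310.1, 167.4, 370.7, 234.9] 2475 ((335.20587158203125, 207.1764678955078), (54.32797622680664, 69.12265014648438), 14.03624439239502) [[300.5, 234.10000610351562], [317.20001220703125, 167.10000610351562], [369.8999938964844, 180.1999969482422], [353.20001220703125, 247.3000030517578]]
top knob_axis 0.65 [306.9, 168.6, 370.9, 239.3] 2590 ((335.47064208984375, 207.11766052246094), (55.298118591308594, 69.36518096923828), 14.03624439239502) [[300.20001220703125, 234.10000610351562], [317.1000061035156, 166.8000030517578], [370.70001220703125, 180.1999969482422], [353.8999938964844, 247.5]]
top bottle 0.79 [107.9, 230.8, 133.8, 242.1] 271 ((120.0, 233.0), (14.0, 20.0), 90.0) [[110.0, 226.0], [130.0, 226.0], [130.0, 240.0], [110.0, 240.0]]
top bottle 0.75 [309.1, 208.8, 345.2, 237.2] 204 ((337.839599609375, 215.8113250732422), (14.422857284545898, 11.538286209106445), 15.945395469665527) [[329.29998779296875, 219.39999389648438], [332.5, 208.3000030517578], [346.3999938964844, 212.1999969482422], [343.20001220703125, 223.3000030517578]]
top bottle 0.58 [145.0, 220.8, 161.2, 240.9] 232 ((151.5, 229.5), (15.0, 17.0), 90.0) [[143.0, 222.0], [160.0, 222.0], [160.0, 237.0], [143.0, 237.0]]
scene bottle 0.89 [181.1, 300.5, 194.8, 322.5] 316 ((186.0, 311.0), (26.0, 14.0), 90.0) [[179.0, 298.0], [193.0, 298.0], [193.0, 324.0], [179.0, 324.0]]
scene bottle 0.87 [200.3, 281.3, 216.4, 307.4] 285 ((206.2000274658203, 294.9000549316406), (24.149532318115234, 14.758047103881836), 63.43495178222656) [[194.1999969482422, 287.3999938964844], [207.39999389648438, 280.79998779296875], [218.1999969482422, 302.3999938964844], [205.0, 309.0]]
scene bottle 0.65 [231.3, 268.8, 247.1, 288.5] 163 ((238.5, 277.0), (18.0, 9.0), 90.0) [[234.0, 268.0], [243.0, 268.0], [243.0, 286.0], [234.0, 286.0]]
```

View pics/c1.png

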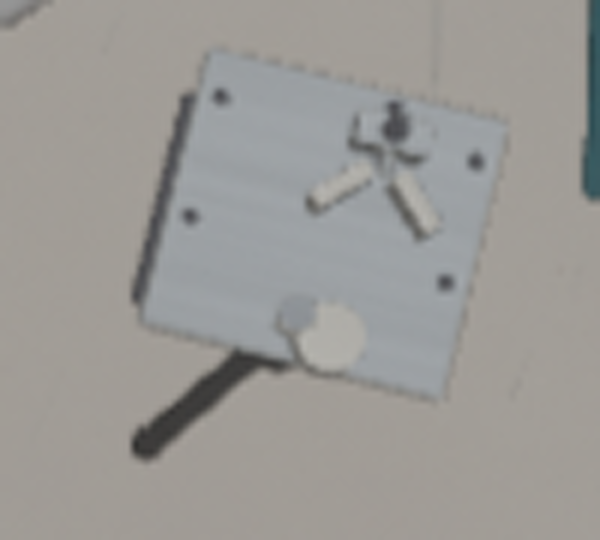

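View pics/c2.png

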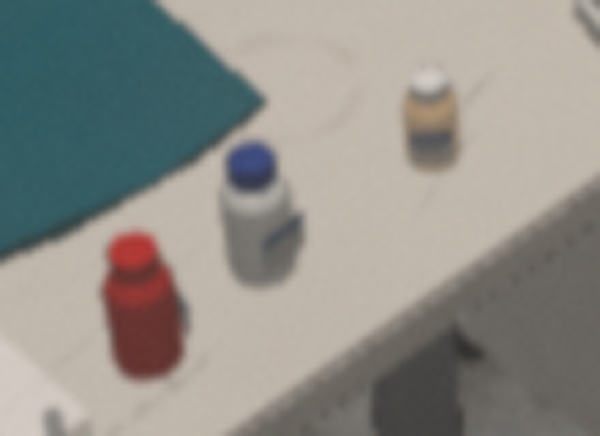

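The white blue-capped bottle is at crop (255,215), with the red one and the vial beside it. The plate corners, disc, fence and arm all show clearly. I'll fit the stand pose from the four plate corners and the bottle position from its rays.

Run:
```python
from h import *
cr=np.array([(210,48),(507,120),(440,400),(140,320)])/6+[285-.4,160-.4]
W=np.array([at_z("top",p,.12)[:2] for p in cr]);S=np.array([(.1,.058),(.1,-.066),(-.016,-.066),(-.016,.058)])
print(W.round(4), [np.linalg.norm(W[i]-W[(i+1)%4]).round(4) for i in range(4)])
a=W-W.mean(0);s=S-S.mean(0)
th=np.arctan2((s[:,0]*a[:,1]-s[:,1]*a[:,0]).sum(),(s*a).sum());R=np.array([[np.cos(th),-np.sin(th)],[np.sin(th),np.cos(th)]])
o=W.mean(0)-R@S.mean(0);print("th",th,"o",o.round(4),"res",((S@R.T+o)-W).round(4).tolist())
print("load",(R@[.032,-.02]+o).round(4))
tip=at_z("top",np.array([147,443])/6+[284.6,159.6],.1)[:2];q=R.T@(tip-o);print("tip stand",q.round(4),np.degrees(np.arctan2(q[1],q[0])))
dc=at_z("top",np.array([332,338])/6+[284.6,159.6],.144)[:2];print("disc",R.T@(dc-o))
# bottle: cap centre top view & base from scene
cap=at_z("top",(148.8,229.2),.078);print("cap",cap)
p=lambda c,x:ray(c,x)
print("tri cap",tri([p("top",(148.8,229.2)),p("scene",(160+250/5.4545,255+155/5.45))]))
print("base scene",at_z("scene",(160+263/5.45,255+272/5.45),.0))
print("vial",at_z("top",(196.7,229.3),.0285),"redcap",at_z("top",(119,232),.078))
print(np.array(viewer.calibration("top")["camera_matrix"]).round(1).tolist())
```

```text
[[ 0.6062 -0.2676]
 [ 0.5776 -0.3853]
 [ 0.4658 -0.3571]
 [ 0.4968 -0.2395]] [np.float64(0.1211), np.float64(0.1153), np.float64(0.1217), np.float64(0.113)]
th -0.24886443202758796 o [ 0.4969 -0.2981] res [[0.0018, 0.001], [-0.0, -0.0014], [-0.0007, -0.0011], [-0.0011, 0.0015]]
load [ 0.523  -0.3254]
tip stand [-0.0591  0.0416] 144.8689659983502
disc [-0.00585951 -0.0159598 ]
cap [0.4597349 0.1476977 0.078    ]
tri cap [0.46096457 0.14978898 0.07288536]
base scene [0.45291747 0.15690193 0.        ]
vial [0.46449645 0.03827521 0.0285    ] redcap [0.4524484  0.22063745 0.078     ]
[[510.0, 0.0, 273.3], [0.0, 510.0, 208.1], [0.0, 0.0, 1.0]]
```

Request:
step_arm --moves '[[[1.5,3.8,0,0.12],[1.5,3.8,0,0.12],[1.5,3.8,0,0.12],[1.5,3.8,0,0.12],[1.5,3.8,0,0.12],[1.5,3.8,0,0.12],[1.5,3.8,0,0.12],[1.5,3.8,0,0.12],[1.5,3.8,0,0.12],[1.5,3.8,0,0.12]]]' --grip 0

```text
t: 2.13
tool_pos: [0.3744, -0.2016, 0.2316]
tool_rot: [3.141, 0.002, 0.002]
contact_force: [0.5, 0.1, -0.5]
opening: 0.0853
```

Request:
step_arm --moves '[[[0.8,3.5,0,0],[0.8,3.5,0,0],[0.8,3.5,0,0],[0.8,3.5,0,0],[0.8,3.5,0,0],[0.8,3.5,0,0],[0.8,3.5,0,0],[0.8,3.5,0,0],[0.8,3.5,0,0],[0.8,3.5,0,0]]]'

```text
t: 2.97
tool_pos: [0.4542, 0.1486, 0.2316]
tool_rot: [-3.142, 0.006, -0.001]
contact_force: [-0.0, -0.5, 0.3]
opening: 0.0852
```

Request:
step_arm --moves '[[[0,0,0,0],[0,0,0,0],[0,0,0,0]]]'

```text
t: 3.22
tool_pos: [0.454, 0.1464, 0.2312]
tool_rot: [3.141, -0.006, -0.0]
contact_force: [-0.1, -0.2, 1.4]
opening: 0.0855
```

Run:
```python
from h import *
o=readout.get_obs();print(o["tool_pos"].round(4),o["tool_rot"].round(4),o["contact_force"])
im=viewer.get_image("wrist");cv2.imwrite("pics/w1.png",im)
for n,z in(("bottle_center",.039),("bottle",0),("vial_center",.0285)):
    for r in nets.pinpoint("wrist",n)[:3]:print(n,np.round(r["at"],1),round(r["confidence"],2),at_z("wrist",r["at"],z).round(4))
for r in nets.masks_of("wrist","bottle")[:3]:print(r["box"],round(r["confidence"],2))
for p in [(.457,.152,0),(.457,.152,.078)]:
    c=viewer.calibration("wrist");v=np.array(c["R"])@p+c["t"];K=np.array(c["camera_matrix"]);a=np.arctan2(np.hypot(v[0],v[1]),v[2]);u=v[:2]/np.hypot(*v[:2])*a;print(p,u*K[0,0]+K[:2,2])
```

```text
[0.454  0.1464 0.2312] [ 3.141e+00 -5.600e-03 -5.000e-04] [-0.06761944 -0.21516064  1.4408225 ]
bottle_center [283.9 179.4] 0.91 [0.4647 0.1478 0.039 ]
bottle_center [273.1 100.1] 0.61 [0.4539 0.2307 0.039 ]
bottle [274.1 101.5] 0.78 [0.4551 0.2306 0.    ]
bottle [283.8 169.5] 0.56 [0.4659 0.1516 0.    ]
bottle [283.7 179.3] 0.3 [0.4658 0.1399 0.    ]
vial_center [278.9 272.7] 0.68 [0.4596 0.0323 0.0285]
[268.5, 154.8, 300.8, 196.4] 0.73
[255.6, 84.1, 290.9, 120.0] 0.64
(0.457, 0.152, 0) [276.11800768 169.23340966]
(0.457, 0.152, 0.078) [276.77174557 183.32560654]
```

View pics/w1.png

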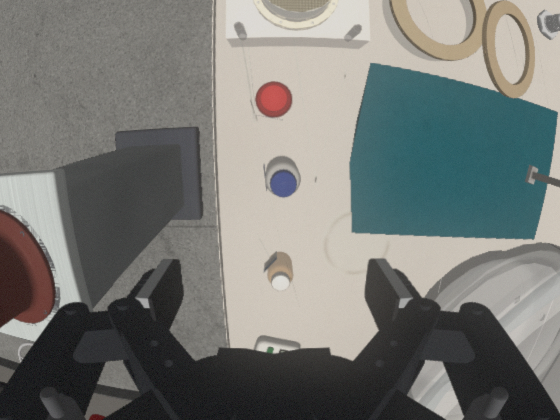

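The picture shows the blue cap at (283,183) with the red bottle at (274,99) and the vial at (280,275), so the bottle stands at about (0.464, 0.151). I'll descend.

Request:
step_arm --moves '[[[0.5,0.25,-4,0],[0.5,0.2,-4,0],[0,0,-4,0],[0,0,-4,0],[0,0,-2.4,0],[0,0,-2,0],[0,0,0,0],[0,0,0,0]]]'

```text
t: 4.13
tool_pos: [0.4634, 0.1504, 0.0266]
tool_rot: [3.141, -0.008, -0.004]
contact_force: [0.6, 0.4, 0.5]
opening: 0.0856
```

Request:
step_arm --moves '[[[0,0,0,0],[0,0,0,0],[0,0,0,0],[0,0,0,0],[0,0,0,0],[0,0,0,0]]]' --grip 1 --squeeze 30

```text
t: 4.63
tool_pos: [0.465, 0.1513, 0.0289]
tool_rot: [-3.141, 0.006, -0.003]
contact_force: [-2.9, -0.6, 5.5]
opening: 0.035
```

Request:
step_arm --moves '[[[0,0,1,0],[0,0,3.8,0],[0,0,4,0],[0,0,4,0],[0,0,4,0],[0,0,4,0],[0,-2,0,-0.12],[0,-3.8,0,-0.12],[0,-3.8,0,-0.12],[0,-3.8,0,-0.12]]]'

```text
t: 5.47
tool_pos: [0.4637, 0.0161, 0.2361]
tool_rot: [-3.048, 0.759, -0.002]
contact_force: [1.2, -0.2, -1.6]
opening: 0.0351
```

Request:
step_arm --moves '[[[0,-3.8,0,-0.12],[0,-3.8,0,-0.12],[0,-3.8,0,-0.12],[0,-3.8,0,-0.12],[0.5,-3.8,0,-0.12],[1,-3.8,0,-0.12],[1,-3.8,0,-0.12],[1,-3,0,-0.12],[1,-2.5,0,-0.12],[0.9,-1,0,-0.12]]]'

```text
t: 6.3
tool_pos: [0.5179, -0.3171, 0.2352]
tool_rot: [2.081, -2.352, 0.001]
contact_force: [-0.2, 0.5, -1.0]
opening: 0.0353
```

Request:
step_arm --moves '[[[0.5,-0.9,0,-0.12],[0,0,0,-0.02],[0,0,0,0],[0,0,0,0]]]'

```text
t: 6.63
tool_pos: [0.5228, -0.3222, 0.2353]
tool_rot: [1.927, -2.481, -0.001]
contact_force: [0.4, 0.3, -0.7]
opening: 0.0354
```

Run:
```python
from h import *
o=readout.get_obs();print(o["tool_pos"].round(4),o["tool_rot"].round(4),o["contact_force"].round(2),o["opening"])
w=viewer.get_image("wrist");t=viewer.get_image("top");s=viewer.get_image("scene")
a=cv2.resize(t[150:260,270:400],(520,440),interpolation=cv2.INTER_CUBIC)
cv2.imwrite("pics/p2.png",w)
cv2.imwrite("pics/t2.png",a)
for n,z in(("load_spot",.12),("disc_center",.133),("push_point",.089),("knob_axis",.089),("bottle_center",.243)):
  for c in("wrist","top","scene"):
    for r in nets.pinpoint(c,n)[:2]:print(n,c,np.round(r["at"],1),round(r["confidence"],2),at_z(c,r["at"],z).round(4))
```

```text
[ 0.5228 -0.3222  0.2353] [ 1.9266e+00 -2.4815e+00 -1.2000e-03] [ 0.43  0.31 -0.75] 0.035366885102972936
load_spot wrist [281.1 199.7] 0.97 [ 0.5229 -0.3293  0.12  ]
load_spot top [342.5 199.2] 0.94 [ 0.53   -0.3215  0.12  ]
disc_center top [336.2 212. ] 0.51 [ 0.4977 -0.3048  0.133 ]
knob_axis wrist [ 53.2 283.4] 0.51 [ 0.4829 -0.0326  0.089 ]
knob_axis top [333.  214.4] 0.72 [ 0.4973 -0.3019  0.089 ]
bottle_center wrist [272.5 275.8] 0.68 [ 0.5209 -0.3226  0.243 ]
bottle_center top [119.9 233.2] 0.56 [0.4364 0.1662 0.243 ]
bottle_center top [346.9 193.5] 0.44 [ 0.524  -0.3158  0.243 ]
bottle_center scene [182.  309.3] 0.85 [0.2875 0.3372 0.243 ]
```

View pics/p2.png

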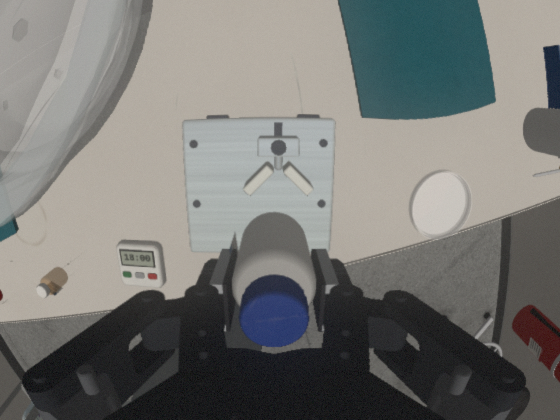

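The wrist picture shows the bottle held upright, with the plate corners at about (183,120), (335,119), (330,250) and (191,252), and the fence V centred at column 279. I'll refit the stand from these corners.

Run:
```python
from h import *
cr=np.array([(183,120),(335,119),(330,250),(191,252)],float)
W=np.array([at_z("wrist",p,.12)[:2] for p in cr]);S=np.array([(.1,.058),(.1,-.066),(-.016,-.066),(-.016,.058)])
print([np.linalg.norm(W[i]-W[(i+1)%4]).round(4) for i in range(4)])
a=W-W.mean(0);s=S-S.mean(0)
th=np.arctan2((s[:,0]*a[:,1]-s[:,1]*a[:,0]).sum(),(s*a).sum());R=np.array([[np.cos(th),-np.sin(th)],[np.sin(th),np.cos(th)]])
o=W.mean(0)-R@S.mean(0);print("th",th,"o",o.round(4),"res",((S@R.T+o)-W).round(4).tolist())
print("load",(R@[.032,-.02]+o).round(4))
v=at_z("wrist",(279,180),.13)[:2];print("fence V apex, stand",R.T@(v-o), "tcp stand", R.T@(readout.get_obs()["tool_pos"][:2]-o))
```

```text
[np.float64(0.1219), np.float64(0.1122), np.float64(0.123), np.float64(0.1149)]
th -0.2486068448093051 o [ 0.4976 -0.3007] res [[0.0011, 0.0011], [0.0014, -0.0012], [-0.0022, -0.0002], [-0.0003, 0.0003]]
load [ 0.5237 -0.3279]
fence V apex, stand [ 0.05055605 -0.02033164] tcp stand [ 0.03026197 -0.01525395]
```

Request:
step_arm --moves '[[[0,-0.4,-2,0],[0,0,-2.5,0],[0,0,-2,0],[0,0,-1,0],[0,0,-0.5,0],[0,0,-0.4,0],[0,0,-0.2,0],[0,0,0,0],[0,0,0,0]]]'

```text
t: 8.28
tool_pos: [0.5237, -0.3274, 0.1507]
tool_rot: [-1.923, 2.484, -0.003]
contact_force: [0.1, -0.1, -0.5]
opening: 0.0353
```

Request:
step_arm --moves '[[[0,0,-0.1,0],[0,0,0,0],[0,0,0,0]]]'

```text
t: 8.53
tool_pos: [0.5234, -0.3271, 0.1489]
tool_rot: [-1.923, 2.484, -0.001]
contact_force: [0.1, 0.1, -1.2]
opening: 0.0353
```

Run:
```python
from h import *
o=readout.get_obs();print(o["tool_pos"].round(4),o["contact_force"].round(2))
w=viewer.get_image("wrist");cv2.imwrite("pics/p3.png",cv2.resize(w[60:360,120:440],(640,600)))
for r in nets.pinpoint("wrist","load_spot")[:2]:print(r["at"],r["confidence"],at_z("wrist",r["at"],.12))
```

```text
[ 0.5234 -0.3271  0.1489] [ 0.08  0.11 -1.19]
```

View pics/p3.png

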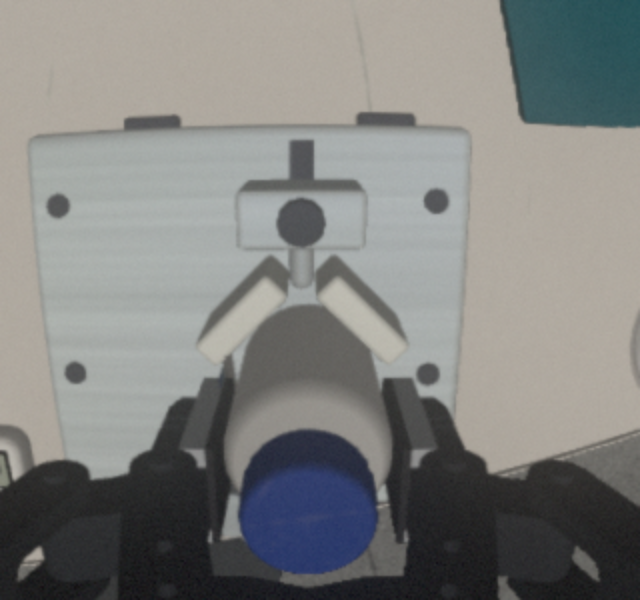

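The bottle is centred in front of the V (fence column 302, bottle about 305) and clear of it. I'll lower it until I feel contact.

Request:
step_arm --moves '[[[0,0,-0.1,0],[0,0,0,0],[0,0,0,0]]]'

```text
t: 8.88
tool_pos: [0.5235, -0.3271, 0.1489]
tool_rot: [-1.923, 2.484, -0.002]
contact_force: [-2.1, 1.9, 5.5]
opening: 0.035
```

Request:
step_arm --moves '[[[0,0,-0.05,0],[0,0,-0.05,0],[0,0,0,0]]]'

```text
t: 9.13
tool_pos: [0.5236, -0.3272, 0.1489]
tool_rot: [-1.923, 2.484, -0.002]
contact_force: [-4.0, 2.6, 8.9]
opening: 0.0352
```

Request:
step_arm --moves '[[[0,0,0.12,0],[0,0,0,0]]]'

```text
t: 9.3
tool_pos: [0.5236, -0.3272, 0.1489]
tool_rot: [-1.923, 2.484, -0.002]
contact_force: [-1.6, 1.8, 6.9]
opening: 0.035
```

Request:
step_arm --moves '[[[0,0,0,0],[0,0,0,0],[0,0,0,0],[0,0,0,0],[0,0,0,0],[0,0,0,0]]]' --grip 0

```text
t: 9.8
tool_pos: [0.523, -0.3268, 0.1471]
tool_rot: [1.923, -2.484, -0.001]
contact_force: [0.6, -0.2, -0.2]
opening: 0.0856
```

Request:
step_arm --moves '[[[0,0,1,0],[0,0,2,0],[0,0,4,0],[0,0,4,0],[-2,0.5,0,0],[-4,1,0,0],[-3,2,0,0],[0,0,0,0],[0,0,0,0]]]'

```text
t: 10.55
tool_pos: [0.4321, -0.2912, 0.2581]
tool_rot: [-1.922, 2.484, -0.002]
contact_force: [-0.1, -0.0, 0.0]
opening: 0.0855
```

Run:
```python
from h import *
f=[]
for i in range(4):
    o=readout.get_obs();f.append(o["contact_force"])
    if i<1: w=viewer.get_image("wrist");t=viewer.get_image("top")
print(o["tool_pos"].round(4),np.round(f,2))
cv2.imwrite("pics/p4.png",np.hstack([cv2.resize(w[60:360,120:440],(427,400)),cv2.resize(t[165:245,290:375],(372,350),interpolation=cv2.INTER_CUBIC)[:,:] if 0 else cv2.resize(t[165:245,298:372],(370,400),interpolation=cv2.INTER_CUBIC)]))
S=np.array([.4973,-.2997]);th=-.2487;R=np.array([[np.cos(th),-np.sin(th)],[np.sin(th),np.cos(th)]])
for n,z in(("load_spot",.12),("bottle_center",.159),("bottle",.12),("disc_center",.133),("push_point",.089)):
  for c in("wrist","top"):
    for r in nets.pinpoint(c,n)[:1]:
      p=at_z(c,r["at"],z);print(n,c,np.round(r["at"]),round(r["confidence"],2),p.round(4),"stand",(R.T@(p[:2]-S)).round(4))
```

```text
[ 0.4336 -0.2923  0.2586] [[-0.14 -0.04  0.02]
 [ 0.33  0.01 -0.33]
 [ 0.33  0.01 -0.33]
 [ 0.33  0.01 -0.33]]
load_spot top [260. 234.] 0.49 [ 0.4469 -0.1255  0.12  ] stand [-0.0917  0.1564]
bottle_center wrist [290.  80.] 0.66 [ 0.5246 -0.3293  0.159 ] stand [ 0.0337 -0.0219]
bottle_center top [119. 230.] 0.5 [0.4502 0.1958 0.159 ] stand [-0.1676  0.4687]
bottle wrist [291.  81.] 0.68 [ 0.5266 -0.3327  0.12  ] stand [ 0.0365 -0.0248]
bottle top [125. 236.] 0.81 [0.4391 0.1933 0.12  ] stand [-0.1777  0.4635]
disc_center wrist [283. 129.] 0.91 [ 0.4886 -0.3149  0.133 ] stand [-0.0047 -0.0169]
push_point wrist [229. 172.] 0.65 [ 0.4592 -0.2542  0.089 ] stand [-0.0481  0.0347]
```

View pics/p4.png

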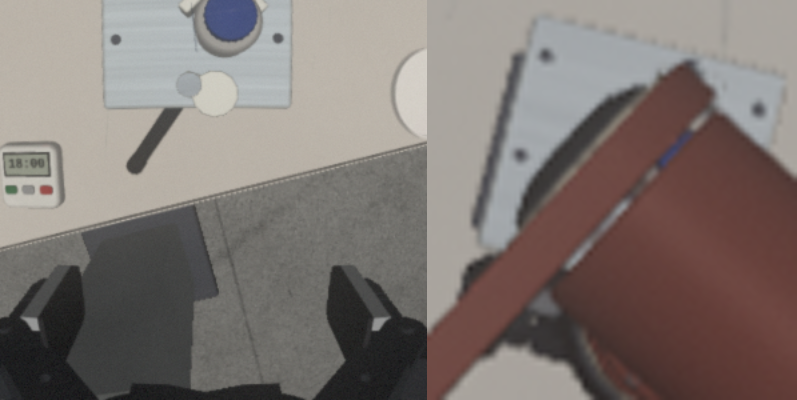

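The bottle is released and upright, net position about stand (34,-22) mm. The arm measures at about 145° (knob about 0.17). I'll close the fingers and go to the left side of the arm, tilted about 12° so the inner finger edge touches at about 62 mm radius.

Request:
step_arm --moves '[[[1.25,2.2,0,-0.117],[1.25,2.2,0,-0.117],[1.25,2.2,0,-0.117],[0,0,0,-0.117],[0,0,-2,-0.117],[0,0,-3,-0.117],[0,0,-3,-0.118],[0,0,-2,0],[0,0,0,0],[0,0,0,0]]]' --grip 1

```text
t: 11.98
tool_pos: [0.47, -0.2255, 0.1565]
tool_rot: [0.774, -3.043, -0.003]
contact_force: [0.1, -0.8, 1.8]
opening: 0.0002
```

Request:
step_arm --moves '[[[0,0,-2.5,0],[0,0,-2.5,0],[0,0,-2,0],[0,0,-0.7,0],[0,0,0,0],[0,0,0,0]]]'

```text
t: 12.48
tool_pos: [0.4718, -0.2267, 0.0825]
tool_rot: [-0.773, 3.043, -0.003]
contact_force: [0.6, -0.4, -0.0]
opening: -0.0
```

```bash
cat > f.py <<'E'
from h import *
import sys
O=np.array([.4973,-.2997]);TH=-.2487
def rd(n=4):
    F=[];M=[];o=readout.get_obs()
    for i in range(n):
        o=readout.get_obs();F.append(o["contact_force"]);M.append(o["wrist_torque"])
        if i<n-1: viewer.get_image("wrist")
    return o,np.mean(F,0),np.mean(M,0)
if __name__=="__main__":
    o,F,M=rd(int(sys.argv[1]) if len(sys.argv)>1 else 4)
    p=o["tool_pos"][:2]-O;ang=np.arctan2(p[1],p[0])
    # arm angle if inner edge in contact: d=22mm behind
    phi=ang+np.arcsin(.022/np.hypot(*p))
    tg=np.array([-np.sin(phi),np.cos(phi)]);rad=np.array([np.cos(phi),np.sin(phi)])
    print("t",round(o["t"],2),"tcp",o["tool_pos"].round(4),"yawx",round(np.degrees(2*np.arctan2(o["tool_rot"][1],o["tool_rot"][0])),1),"open",o["opening"])
    print("knob if touching",round(phi%(2*np.pi)-TH-np.radians(135),3),"r",np.hypot(*p).round(4),"F",F.round(2),"M",M.round(3),"push",round(-F[:2]@tg,2),"radial",round(F[:2]@rad,2))
E
python3 f.py
python3 - <<'E'
from h import *
P=np.array([.4708,-.2261]);O=np.array([.4973,-.2997])
ph=np.radians(130.8)
tgt=lambda k,d=.022:O+.073*np.array([np.cos(k),np.sin(k)])+d*np.array([np.sin(k),-np.cos(k)])
prev=tgt(ph)
for i in range(1,14):
    q=tgt(ph+.09*i);print(i,round(.17+.09*i,2),((q-prev)*100).round(2),q.round(4));prev=q
E
```

```text
t 12.63 tcp [ 0.4721 -0.2269  0.0829] yawx 208.5 open 2.2359515832370786e-05
knob if touching 0.086 r 0.0771 F [ 0.38 -0.47 -0.06] M [-0.022  0.021  0.013] push 0.04 radial -0.6
1 0.26 [-0.61 -0.31] [ 0.4601 -0.2331]
2 0.35 [-0.58 -0.36] [ 0.4543 -0.2367]
3 0.44 [-0.55 -0.41] [ 0.4488 -0.2409]
4 0.53 [-0.51 -0.46] [ 0.4437 -0.2455]
5 0.62 [-0.47 -0.5 ] [ 0.4391 -0.2505]
6 0.71 [-0.42 -0.54] [ 0.4349 -0.2559]
7 0.8 [-0.37 -0.58] [ 0.4312 -0.2617]
8 0.89 [-0.31 -0.61] [ 0.428  -0.2678]
9 0.98 [-0.26 -0.64] [ 0.4255 -0.2742]
10 1.07 [-0.2  -0.66] [ 0.4235 -0.2807]
11 1.16 [-0.14 -0.67] [ 0.422  -0.2874]
12 1.25 [-0.08 -0.68] [ 0.4213 -0.2943]
13 1.34 [-0.02 -0.69] [ 0.4211 -0.3011]
```

Request:
step_arm --moves '[[[-0.3,-0.16,0,0],[-0.3,-0.16,0,0],[-0.2,-0.1,0,0.03],[-0.2,-0.1,0,0.03],[-0.2,-0.1,0,0.03],[-0.2,-0.12,0,0.03],[-0.19,-0.12,0,0.03],[-0.19,-0.12,0,0.03],[0,0,0,0],[0,0,0,0]]]'

```text
t: 13.47
tool_pos: [0.4533, -0.2361, 0.0813]
tool_rot: [-1.042, 2.962, -0.002]
contact_force: [1.5, 0.4, -0.2]
opening: -0.0001
```

```bash
python3 f.py
```

```text
t 13.62 tcp [ 0.453  -0.2358  0.0808] yawx 218.8 open 0.00022129448528889257
knob if touching 0.356 r 0.0778 F [1.9  0.43 0.77] M [ 0.064 -0.218  0.024] push 1.53 radial -1.21
```

Contact felt with free turning (about 1.5 N). I'll add an independent torque estimate about the axis and continue.

Request:
step_arm --moves '[[[-0.18,-0.14,0,0.03],[-0.18,-0.14,0,0.03],[-0.19,-0.13,0,0.03],[-0.17,-0.15,0,0.03],[-0.17,-0.15,0,0.03],[-0.17,-0.16,0,0.03],[-0.15,-0.17,0,0.03],[0,0,0,0],[0,0,0,0]]]'

```text
t: 14.37
tool_pos: [0.4406, -0.246, 0.0804]
tool_rot: [1.347, -2.838, -0.001]
contact_force: [-0.0, 0.1, 2.0]
opening: 0.0004
```

```bash
cat >> f.py <<'E'
    print("axis torque",round(-(M[2]+p[0]*F[1]-p[1]*F[0]),3))
E
python3 f.py
```

```text
t 14.52 tcp [ 0.4405 -0.2459  0.0802] yawx -129.2 open 4.2820777102247385e-05
knob if touching 0.561 r 0.0782 F [0.47 0.52 1.1 ] M [ 0.079 -0.163  0.043] push 0.68 radial -0.18
axis torque 0.012
```

Request:
step_arm --moves '[[[-0.15,-0.17,0,0.03],[-0.14,-0.17,0,0.03],[-0.14,-0.18,0,0.03],[-0.07,-0.09,0,0.015],[-0.07,-0.09,0,0.015]]]'

```text
t: 14.93
tool_pos: [0.4348, -0.2528, 0.0802]
tool_rot: [1.517, -2.751, -0.002]
contact_force: [1.0, 1.9, 0.7]
opening: -0.0003
```

```bash
python3 f.py 3
```

```text
t 15.03 tcp [ 0.4348 -0.2529  0.0803] yawx -122.3 open 0.00020243479611619497
knob if touching 0.677 r 0.0781 F [0.69 1.64 0.91] M [ 0.279 -0.134  0.015] push 1.78 radial -0.07
axis torque 0.12
```

Request:
step_arm --moves '[[[-0.07,-0.09,0,0.015],[-0.07,-0.09,0,0.015],[-0.06,-0.1,0,0.015],[-0.06,-0.1,0,0.015]]]'

```text
t: 15.37
tool_pos: [0.4322, -0.2567, 0.0803]
tool_rot: [1.6, -2.703, -0.001]
contact_force: [0.7, 2.7, -0.1]
opening: -0.0
```

```bash
python3 f.py 3
```

```text
t 15.47 tcp [ 0.4321 -0.2569  0.0803] yawx -118.8 open 0.0001389449472628071
knob if touching 0.739 r 0.078 F [ 0.45  2.37 -0.27] M [ 0.362 -0.014 -0.012] push 2.39 radial 0.26
axis torque 0.185
```

Request:
step_arm --moves '[[[-0.06,-0.1,0,0.015],[-0.06,-0.1,0,0.015],[-0.06,-0.1,0,0.015]]]'

```text
t: 15.72
tool_pos: [0.4304, -0.2598, 0.0803]
tool_rot: [1.661, -2.666, -0.001]
contact_force: [0.0, 2.8, 0.1]
opening: -0.0001
```

```bash
python3 f.py 3
```

```text
t 15.82 tcp [ 0.4304 -0.26    0.0803] yawx -116.2 open -3.658714581931779e-05
knob if touching 0.785 r 0.0779 F [-0.36  2.21 -0.15] M [ 0.376  0.056 -0.013] push 2.05 radial 0.89
axis torque 0.147
```

Request:
step_arm --moves '[[[-0.04,-0.065,0,0.01],[-0.04,-0.065,0,0.01],[-0.035,-0.065,0,0.01]]]'

```text
t: 16.07
tool_pos: [0.4293, -0.2618, 0.0803]
tool_rot: [1.7, -2.642, -0.001]
contact_force: [0.3, 3.3, -0.7]
opening: 0.0003
```

```bash
python3 f.py 3
```

```text
t 16.17 tcp [ 0.4293 -0.2619  0.0804] yawx -114.5 open 0.00014982421227332696
knob if touching 0.813 r 0.0778 F [-0.87  2.58 -0.42] M [ 0.406  0.071 -0.039] push 2.33 radial 1.41
axis torque 0.182
```

Request:
step_arm --moves '[[[-0.035,-0.065,0,0.01],[-0.035,-0.065,0,0.01],[-0.035,-0.065,0,0.01]]]'

```text
t: 16.42
tool_pos: [0.4283, -0.2638, 0.0804]
tool_rot: [1.74, -2.616, -0.001]
contact_force: [-1.0, 3.6, -1.7]
opening: 0.0001
```

```bash
python3 f.py 3
```

```text
t 16.52 tcp [ 0.4283 -0.2639  0.0804] yawx -112.8 open 4.361367033926063e-06
knob if touching 0.842 r 0.0777 F [-0.62  2.75 -0.83] M [ 0.408  0.09  -0.035] push 2.58 radial 1.14
axis torque 0.202
```

Request:
step_arm --moves '[[[-0.035,-0.065,0,0.01],[-0.035,-0.065,0,0.01],[-0.035,-0.07,0,0.01]]]'

```text
t: 16.77
tool_pos: [0.4273, -0.2658, 0.0804]
tool_rot: [-1.779, 2.59, 0.0]
contact_force: [-1.3, 2.1, 0.0]
opening: 0.0004
```

```bash
python3 f.py 3
```

```text
t 16.87 tcp [ 0.4273 -0.2659  0.0805] yawx -111.1 open 8.971539866613634e-05
knob if touching 0.871 r 0.0777 F [-0.6   2.28 -0.66] M [ 0.372  0.048 -0.034] push 2.15 radial 0.96
axis torque 0.173
```

Request:
step_arm --moves '[[[-0.035,-0.065,0,0.01],[-0.035,-0.07,0,0.01],[-0.03,-0.07,0,0.01]]]'

```text
t: 17.12
tool_pos: [0.4264, -0.2679, 0.0805]
tool_rot: [-1.817, 2.563, 0.0]
contact_force: [-0.2, 3.2, -2.0]
opening: 0.0007
```

```bash
python3 f.py 3
```

```text
t 17.22 tcp [ 0.4264 -0.268   0.0805] yawx 250.6 open -9.71699356206539e-05
knob if touching 0.9 r 0.0777 F [ 0.2   3.35 -2.05] M [0.426 0.025 0.004] push 3.35 radial 0.25
axis torque 0.24
```

Request:
step_arm --moves '[[[-0.03,-0.07,0,0.01],[-0.03,-0.07,0,0.01]]]'

```text
t: 17.38
tool_pos: [0.4258, -0.2692, 0.0805]
tool_rot: [-1.843, 2.544, 0.0]
contact_force: [0.5, 2.5, -1.1]
opening: 0.0003
```

```bash
python3 f.py 3
```

```text
t 17.48 tcp [ 0.4258 -0.2693  0.0805] yawx -108.2 open 0.00021794136902463377
knob if touching 0.92 r 0.0777 F [ 0.59  2.92 -1.36] M [ 0.429 -0.059 -0.006] push 2.97 radial -0.25
axis torque 0.233
```

Request:
step_arm --moves '[[[-0.03,-0.07,0,0.01],[-0.03,-0.07,0,0.01]]]'

```text
t: 17.65
tool_pos: [0.4252, -0.2707, 0.0805]
tool_rot: [-1.868, 2.526, -0.0]
contact_force: [0.2, 3.3, -1.9]
opening: -0.0003
```

```bash
python3 f.py 3
```

```text
t 17.75 tcp [ 0.4252 -0.2708  0.0805] yawx 252.9 open -7.880150079645954e-05
knob if touching 0.94 r 0.0777 F [ 0.72  2.44 -1.34] M [ 0.429 -0.1    0.039] push 2.5 radial -0.48
axis torque 0.158
```

Request:
step_arm --moves '[[[-0.03,-0.07,0,0.01],[-0.03,-0.07,0,0.01],[-0.03,-0.07,0,0.01]]]'

```text
t: 18.0
tool_pos: [0.4244, -0.2724, 0.0804]
tool_rot: [-1.905, 2.497, 0.001]
contact_force: [1.6, 5.1, -0.7]
opening: 0.0004
```

```bash
python3 f.py 3
```

```text
t 18.1 tcp [ 0.4244 -0.2725  0.0804] yawx 254.7 open 0.00023209615034812804
knob if touching 0.964 r 0.0778 F [ 1.9   4.56 -1.2 ] M [ 0.765 -0.228  0.062] push 4.68 radial -1.57
axis torque 0.323
```

Request:
step_arm --moves '[[[-0.025,-0.07,0,0.01],[-0.025,-0.07,0,0.01],[-0.025,-0.07,0,0.01]]]'

```text
t: 18.35
tool_pos: [0.4236, -0.2743, 0.0803]
tool_rot: [-1.942, 2.468, 0.002]
contact_force: [1.3, 6.6, -1.6]
opening: -0.0001
```

```bash
python3 f.py 3
```

```text
t 18.45 tcp [ 0.4236 -0.2743  0.0804] yawx 256.4 open 0.00013218012418993543
knob if touching 0.988 r 0.0779 F [ 1.36  5.76 -1.37] M [ 0.969 -0.248  0.02 ] push 5.82 radial -1.1
axis torque 0.439
```

Torque is now rising sharply. I'll hold and average for longer before going on.

```bash
python3 f.py 16
python3 - <<'E'
from h import *
t=viewer.get_image("wrist");cv2.imwrite("pics/p5.png",cv2.resize(t[0:300,120:440],(640,600)))
E
```

```text
t 19.2 tcp [ 0.4236 -0.2743  0.0804] yawx 256.4 open 0.00018830514244520856
knob if touching 0.988 r 0.0779 F [ 1.8   5.49 -1.58] M [ 0.916 -0.267  0.042] push 5.57 radial -1.55
axis torque 0.408
```

View pics/p5.png

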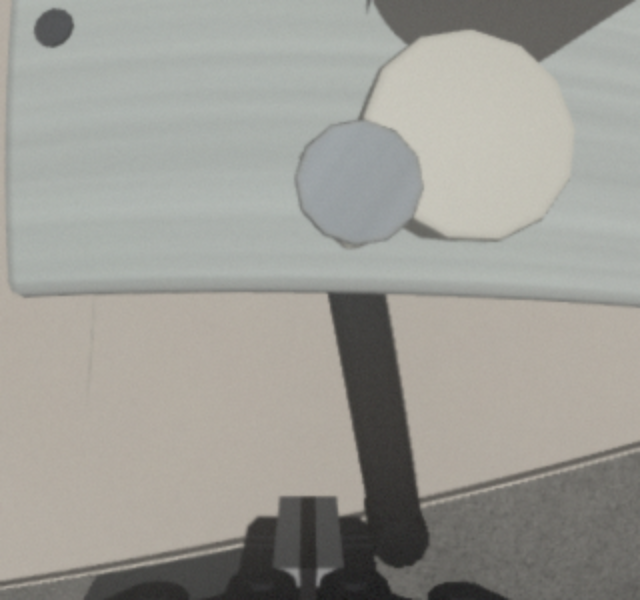

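The picture shows the arm nearly straight ahead at (380,430), pointing slightly to the right, with the finger at its outer end and the disc (470,135) turned towards the bottle. The averaged push is 5.6 N and the moment-based torque 0.41 N m. That is past any sliding value and inside the snug band, so I'll back off and inspect.

Request:
step_arm --moves '[[[0,0.1,0,0],[0,0.3,0,0],[0,0.8,0,0],[0,1,0,0],[-0.5,0.5,2,0],[-0.5,0,4,0],[-0.5,0,4,0],[0,0,4,0],[0,0,0,0],[0,0,0,0]]]'

```text
t: 20.08
tool_pos: [0.41, -0.2488, 0.2247]
tool_rot: [-1.941, 2.468, -0.013]
contact_force: [-0.0, -0.3, -0.7]
opening: -0.0
```

Run:
```python
from h import *
o=readout.get_obs();print(o["tool_pos"].round(4),o["contact_force"].round(2))
w=viewer.get_image("wrist")
cv2.imwrite("pics/p6.png",cv2.resize(w[0:260,140:440],(690,598),interpolation=cv2.INTER_CUBIC))
S=np.array([.4973,-.2997]);th=-.2487;R=np.array([[np.cos(th),-np.sin(th)],[np.sin(th),np.cos(th)]])
for n,z in(("load_spot",.12),("bottle_center",.159),("bottle",.12),("disc_center",.133),("push_point",.089),("knob_axis",.089)):
    for r in nets.pinpoint("wrist",n)[:1]:
      p=at_z("wrist",r["at"],z);q=R.T@(p[:2]-S);print(n,np.round(r["at"]),round(r["confidence"],2),"stand",q.round(4),np.degrees(np.arctan2(q[1],q[0])).round(1))
```

```text
[ 0.41   -0.2488  0.2247] [-0.   -0.34 -0.67]
load_spot [338.  43.] 0.83 stand [ 0.0282 -0.0186] -33.4
bottle_center [346.  28.] 0.77 stand [ 0.0289 -0.0156] -28.3
bottle [340.  35.] 0.77 stand [ 0.0337 -0.0194] -30.0
disc_center [338.  74.] 0.87 stand [ 0.0017 -0.0152] -83.6
push_point [319. 158.] 0.66 stand [-0.0651 -0.0098] -171.4
knob_axis [308.  89.] 0.78 stand [-0.0069  0.0008] 173.8
```

View pics/p6.png

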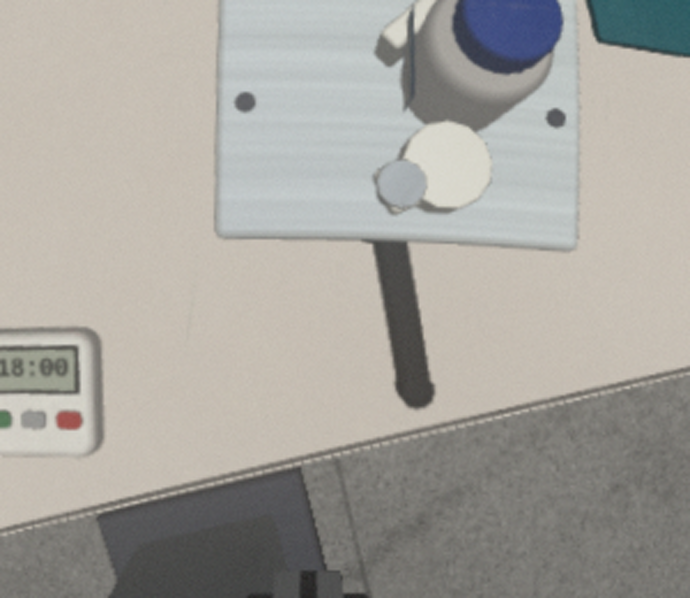

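Request:
step_arm --moves '[[[0,0,4,0],[1,-1,4,0.05],[3,-2,0,0.1],[1,-2,0,0.07],[0,0,0,0],[0,0,0,0],[0,0,0,0]]]'

```text
t: 21.02
tool_pos: [0.4578, -0.2971, 0.2984]
tool_rot: [2.2, -2.243, -0.004]
contact_force: [0.6, 0.0, -0.0]
opening: 0.0001
```

Run:
```python
from h import *
o=readout.get_obs();print(o["tool_pos"].round(4),o["contact_force"].round(2))
w=viewer.get_image("wrist")
cv2.imwrite("pics/p7.png",cv2.resize(w[60:300,160:400],(600,600),interpolation=cv2.INTER_CUBIC))
S=np.array([.4973,-.2997]);th=-.2487;R=np.array([[np.cos(th),-np.sin(th)],[np.sin(th),np.cos(th)]])
for n,z in(("load_spot",.12),("bottle_center",.159),("bottle",.12),("disc_center",.133),("push_point",.089),("knob_axis",.089)):
    for r in nets.pinpoint("wrist",n)[:1]:
      p=at_z("wrist",r["at"],z);q=R.T@(p[:2]-S);print(n,np.round(r["at"]),round(r["confidence"],2),"stand",q.round(4),np.degrees(np.arctan2(q[1],q[0])).round(1))
c=viewer.calibration("wrist");np.savez("cal.npz",R=c["R"],t=c["t"],K=c["camera_matrix"])
```

```text
[ 0.4578 -0.2971  0.2984] [ 0.63  0.01 -0.04]
load_spot [305. 119.] 0.59 stand [ 0.0333 -0.0223] -33.9
bottle_center [305. 118.] 0.87 stand [ 0.0338 -0.0186] -28.8
bottle [303. 112.] 0.59 stand [ 0.0397 -0.0194] -26.0
disc_center [291. 144.] 0.83 stand [ 0.0069 -0.0144] -64.2
push_point [150. 171.] 0.7 stand [-0.0607  0.1333] 114.5
knob_axis [273. 144.] 0.87 stand [-0.0006  0.0012] 116.8
```

View pics/p7.png

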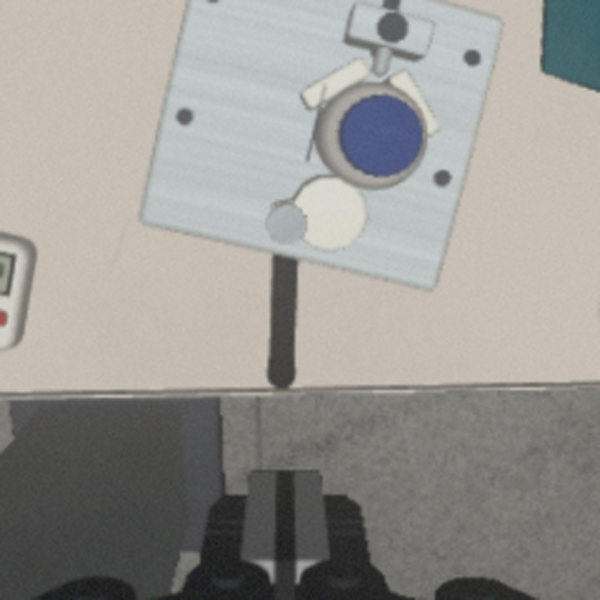

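The picture shows the bottle upright and seated between both fence wings, cap at (382,136). The disc at (330,213) touches it: disc-to-base distance is 33 mm, and contact should be 32 mm. The robot is clear of everything, so I'll hand in.

```bash
python3 -c "
from station import ctrl;print(ctrl.finish_job())"
```

```text
the job is handed in; nothing more can be done
None
```

I stood the white, blue-capped bottle on the loading spot and let go. I then turned the knob by its lever arm until the torque rose sharply, backed the gripper off, and handed the job in at about 21 s. The hand-in reported no verdict.

**Stopping by feel:** Free turning and sliding needed about 0.12–0.24 N·m. At a knob angle of about 0.97–0.99 rad it rose quickly to an averaged 0.41 N·m, with a push of 5.6 N.

**Last look from above:** The bottle was upright and seated between both fence wings at about stand x 39.7, y −19.4 mm. The disc centre was 33 mm from the bottle's axis, against 32 mm for contact. I touched none of the other things on the bench.

**Checks that disagreed:**
- **Torque:** If the finger touched at 62 mm as I intended, 5.6 N gives only 0.345 N·m, just below the snug band. The wrist moment gave 0.41 N·m, which points to contact nearer 73 mm. Both are above sliding and below overtightened.
- **Bottle position:** The network's x readings in the final views ran from 28.9 to 39.7 mm, so the 39.7 mm above is the single reading that best matches the picture.
- **Clamping force:** I could not measure the disc's force on the bottle, and I did not push again to check it after the knob was released.

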